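# Roll the board holder's thumbwheel until the jaw stands at the gauge mark

## Task

On the bench is a board holder whose jaw is driven by a knurled thumbwheel. With a fingertip on top of the wheel, gently roll it, in as many strokes as it takes, to close the moving jaw until its pointer stands level with the gauge mark on the scale, then let go and stay clear. Do not push the jaw itself or grip or lift anything, and leave the circuit board on the holder and the things around it where they are.

Things in the scene. Friction and masses are not known exactly. Their poses are not given: they have to be found in the camera images.
- holder: The board holder, screwed to the bench: aluminium base 100 x 275 x 12 mm, long side along its own y. From its -y end to its +y end: grey wheel housing, moving jaw, fixed jaw (top 55 mm above the table, centre at y = +85 mm). Origin on the table, mid-width, 105 mm from the wheel's axle towards +y; z up. +y is the closing direction
- adjuster_wheel: Dark steel knurled thumbwheel, radius 35.5 mm over its 32 coarse ribs (1.5 mm high), 18 mm wide, axle along the holder's x. Origin on the axle, 50 mm above the table; turns with the wheel. Its top 15.5 mm stands free above the grey housing (42 mm wide, top 70 mm above the table). It turns with about 1 N at the rim and stays where it is left
- wheel_top (a point): Point fixed to the holder: the highest point of the wheel, at the middle of its width, 85.5 mm above the table (highest part of the holder)
- moving_jaw: Aluminium jaw, 84 x 24 mm, top 55 mm above the table, driven along the holder's y by the wheel only; do not push it. Rolling the wheel's top towards the holder's +y closes it (moves it to +y), 12 mm per radian or 0.34 mm per mm of rim travel; rolling back opens it. Travel 66 mm. Origin at table height under its centre
- pointer (a point): Outer end, on top, of the steel pointer: a blade 4 mm wide and 20 mm long that sticks out sideways from the moving jaw at the holder's +x side; this point is 61 mm off the holder's centre line, 44 mm above the table; moves with the jaw
- gauge_mark (a point): Gauge mark: dark steel fin 6 mm wide (along the holder's y), 17 mm long, on the black clip fixed on the scale bar at the holder's +x side; this point is mid-width at its inner end, on top, 63 mm off the centre line, 44 mm above the table. It starts 12 to 43 mm ahead of the pointer towards the holder's +y. Axes as the holder's; the jaw is set when the pointer has the same holder y
- circuit_board: loose green circuit board, 70 x 46 mm, 3 mm thick with chips up to 10 mm; lies on the holder's two rails between the jaws, its underside 34 mm above the table; origin under its centre. Leave it alone
- breadboard: white solderless breadboard lying on the table on the robot's side of the holder, 55 x 85 x 9 mm; origin under its centre. Bystander
- token_plate: yellow plate, 150 mm across, with grey round tokens, 22 mm high in all; origin under its centre. Bystander
- spool: grey wire spool standing on end, 52 mm across, 42 mm high; origin under its centre. Bystander
- screwdriver: black-handled screwdriver, 150 mm, lying on the table beyond the holder; origin under its middle. Bystander
- flux_bottle: small grey bottle, 36 mm across, 70 mm high, near the wheel end of the holder; origin under its centre. Bystander
- parts_tray: grey three-compartment tray, 60 x 90 x 25 mm, off the wheel end of the holder; origin under its centre. Bystander

How it is judged:
On the way:
1. the jaw has been closed to the gauge mark (y of pointer in the frame of gauge_mark between -0.003 and 0.003 m), for 0.2 s.
At the end, for the whole second after the job is handed in: The pointer's middle stands within 3 mm of the middle of the gauge mark along the holder (within the fin's 6 mm width), and the jaw is at rest (all of step 1 and linear speed of moving_jaw below 0.003 m/s); the robot touches nothing.
It fails at once if the moving jaw is pushed by the robot (over 2 N) instead of by the wheel (contact force between any of the arm, the fingers and moving_jaw above 2 N).
It fails at once if the wheel is squeezed or pressed hard (over 50 N) (contact force between the fingers and adjuster_wheel above 50 N).
It fails at once if the circuit board is shifted more than 12 mm or lifted (distance of circuit_board from where it was at the start of the episode above 0.012 m).
It fails at once if a thing on the bench is moved more than 15 mm or lifted (distance of any of breadboard, token_plate, spool, screwdriver, flux_bottle, parts_tray from where it was at the start of the episode above 0.015 m).
It also fails if it takes over 67 s, if anything falls off the work surface, if the arm or the gripper's body presses on something with over 40 N, if the wrist force passes 120 N, or if a joint passes its speed limit or range.

## Robot

A 6-joint arm with a two-finger parallel gripper is mounted at the origin on the work surface. World frame = base frame: x ahead of the robot, y to its left, z up, the work surface at z = 0. Lengths are in m, angles in rad, forces in N, time in s.
With the tool pointing down it reaches from about 0.425 to 0.95 m from the base axis. Payload 3.5 kg.
Tool frame: the origin (TCP) lies at the very end of the fingers, on their centre line; the grasp point (between the pads) lies 19 mm behind it (ctrl.grip_point_offset is the distance from the TCP to the grasp point, in m); z points along the fingers, y is the line along which they close (so a half turn about z gives the same grasp; the last joint's range is limited). The gripper opens to 85 mm and grips with 20 to 120 N. Pads are 22 mm wide; open, the fingers measure 114 mm over their backs; the gripper's body (76 mm by 85 mm) begins 54 mm behind the grasp point. The pads swing forward as they close: fully open they stand 13 mm farther back than shut.
Start: joints at [-1.268, 0.286, 1.577, -0, 1.279, -0.15], TCP at [0.295, -0.607, 0.231] pointing down, gripper open.
Joint ranges: [-2.77, 2.77], [-0.9, 2.22], [0.21, 2.48], [-1.53, 4.67], [0.24, 2.81], [-2.84, 2.84]. Speed limits (rad/s): [2.79, 2.79, 3.14, 3.14, 3.14, 3.14].

## Interface

Orientations are given as a unit quaternion [x, y, z, w].
In Python, from plant import ctrl gives the robot as it stands. The module is installed in compiled form; this text tells all that it offers.
- The arm moves only by the shell command python3 -m pendant 'ROWS' [OPENING] [FORCE]. ROWS is JSON, a list of rows, each an object of numbers: "dx", "dy", "dz": the shift along the tool's x, y, z in cm; "twist": the turn about the tool's z in degrees. A call has 1 to 10 rows; each row is the pose to reach, as a shift and turn from the pose commanded when the call began, along the tool's axes at that moment; what a row does not reach only later rows make up. A row lasts 1/8 s, in which the tool goes at most 62.5 mm and 10.7 degrees, less where a joint would pass 70% of its speed; a pose out of reach is approached as far as the arm can. A call with a gripper value outside its range is refused whole. OPENING is the opening in per cent of the stroke, from 0 (shut) to 100 (fully open), set as the call begins (- or left out, the last holds). The fingers move at their own pace and stop on an object; FORCE is the grip in N (left out, the last holds). Time passes only in rows, so rows that repeat a pose let the fingers close. It gives the time, the measured TCP pose, the force, the opening and the grip force at its end, in the units of the state.
- ctrl.get_state(): the state, without advancing time (a new reading comes with each control period).
- ctrl.read_camera(name): name is "side" or "top" or "wrist"; returns a dict with "img" (384x512x3 uint8, red, green, blue), "depth" (384x512 float32, m along the optical axis (not along the pixel's ray), 0 where there is no reading), "camera_matrix" (3x3 intrinsics, pixels), "xyz" and "rotation" of the camera in the world; the wrist camera has in their place "tool_from_camera" (4x4, takes a point from camera to tool coordinates, whose origin is the TCP and whose axes are the flange's). Camera axes: x right, y up, looking along -z (the intrinsics and any distortion apply to the point x, -y, -z); pixel columns grow to the right and rows downward; lengths in m; the calibration is good to about 2 mm. A picture is of the moment at which its call begins: read the wrist's pose just before it.
- ctrl.sign_off(): hands the job in; it is judged then, once.
The state is a dict: "time": time; "qpos": joint angles; "dq": joint speeds; "joint_efforts": joint torques, N m; "eef_pos": TCP position; "tcp_rot": TCP orientation; "contact_force": force on the tool from outside, world axes, zero at the start; "wrist_torque": the same for the moment, N m; "opening": opening from 0.0 (shut) to 1.0 (fully open); "finger_force": force on a finger pad.
Only numpy, scipy, OpenCV 4.12 (cv2) and the standard library are available. Lean on these libraries where they do the work, as an engineer would, in place of code of your own. Each camera call takes 0.05 s, during which the arm holds its last target. There are 200 camera calls.

## Working session

There is one attempt and no reset: what is moved stays moved. The work goes in short steps, Python scripts to look and compute and a shell command to move; the robot and the scene stay as the last step left them, time stands still between calls to the robot, and variables do not carry over. Pictures are saved under pics/ and viewed, at most 10 in all, crops included, and the job is handed in when it is done.

```bash
mkdir -p pics; cat > h.py <<'E'
from plant import ctrl
import numpy as np, cv2
from scipy.spatial.transform import Rotation as R
def cam(n):
    s=ctrl.get_state(); c=ctrl.read_camera(n)
    if 'xyz' in c: c['R']=np.array(c['rotation']).reshape(3,3) if np.size(c['rotation'])==9 else R.from_quat(c['rotation']).as_matrix(); c['t']=np.array(c['xyz'])
    else:
        T=np.array(c['tool_from_camera']); Rt=R.from_quat(s['tcp_rot']).as_matrix()
        c['R']=Rt@T[:3,:3]; c['t']=Rt@T[:3,3]+np.array(s['eef_pos'])
    return c
def ray(c,u,v):
    K=np.array(c['camera_matrix']); d=np.array([(u-K[0,2])/K[0,0],-(v-K[1,2])/K[1,1],-1.]); return c['R']@d
def atz(c,u,v,z):
    d=ray(c,u,v); return c['t']+d*(z-c['t'][2])/d[2]
def dep(c,u,v): return c['t']+ray(c,u,v)*c['depth'][int(round(v)),int(round(u))]
def proj(c,p):
    q=c['R'].T@(np.array(p)-c['t']); K=np.array(c['camera_matrix']); return (K@np.array([q[0],-q[1],-q[2]])/-q[2])[:2]
def save(c,f,box=None,k=1):
    im=c['img'][:,:,::-1]
    if box: im=im[box[1]:box[3],box[0]:box[2]]
    cv2.imwrite(f,cv2.resize(im,None,fx=k,fy=k,interpolation=cv2.INTER_CUBIC))
E
python3 - <<'E'
from h import *
import pickle
s=ctrl.get_state(); print({k:np.round(v,3).tolist() for k,v in s.items()})
c=cam('top'); pickle.dump(c,open('top.pkl','wb')); save(c,'pics/top.png',None,1.5)
print(c['t'],c['R'],c['camera_matrix'],[k for k in c])
c=cam('wrist'); save(c,'pics/wr.png')
c=cam('side'); pickle.dump(c,open('side.pkl','wb')); save(c,'pics/side.png',None,1.5); print(c['t'])
E
```

```text
{'time': 0.0, 'qpos': [-1.268, 0.287, 1.578, 0.0, 1.279, -0.15], 'dq': [0.0, -0.001, 0.001, -0.001, -0.001, -0.0], 'joint_efforts': [-0.001, -40.598, -29.263, -0.0, 0.006, -0.0], 'eef_pos': [0.295, -0.606, 0.23], 'tcp_rot': [0.974, 0.224, -0.0, -0.001], 'contact_force': [0.222, -0.33, -0.715], 'wrist_torque': [0.032, -0.021, -0.01], 'finger_force': 0.0, 'opening': 1.002}
[0.34942974 0.07506343 1.00930872] [[-0.03992366  0.96885627 -0.24438417]
 [-0.99918764 -0.04005467  0.00443569]
 [-0.00549118  0.24436273  0.96966835]] [[465.75262911   0.         253.07171468]
 [  0.         465.75262911 190.59270744]
 [  0.           0.           1.        ]] ['img', 'depth', 'camera_matrix', 'xyz', 'rotation', 'R', 't']
[0.3293363  0.79695143 0.65213902]
```

View pics/top.png

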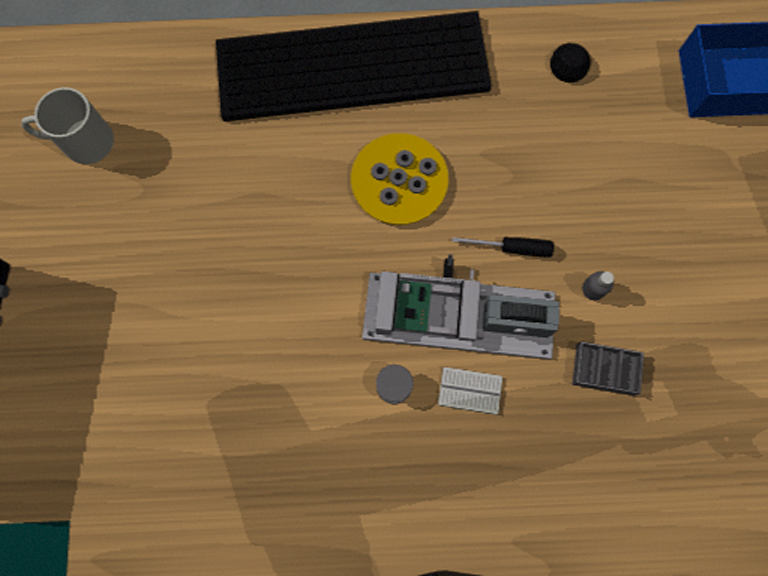

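View pics/side.png

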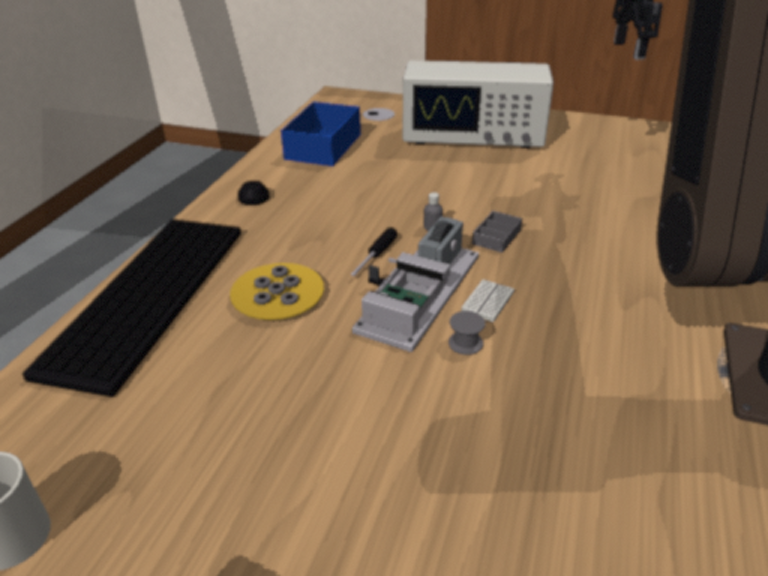

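Top view (1.5x): the holder runs from fixed jaw (384,303) to wheel (523,312). The pointer is near (472,274) and the mark near (448,267), so the holder's +y is roughly world +y. I'll enlarge this area.

```bash
python3 - <<'E'
from h import *
import pickle
c=pickle.load(open('top.pkl','rb')); save(c,'pics/crop.png',(235,165,385,245),5.3)
for n,u,v,z in [('wheel',523/1.5,312/1.5,.0855),('ptr',472/1.5,270/1.5,.044),('mark',448/1.5,275/1.5,.044)]: print(n,atz(c,u,v,z),dep(c,u,v))
E
```

```text
wheel [ 0.53795644 -0.12104371  0.0855    ] [ 0.53829947 -0.12140053  0.08381911]
ptr [ 0.61069666 -0.06249124  0.044     ] [ 0.6105413  -0.06240945  0.04457402]
mark [ 0.60471863 -0.02769639  0.044     ] [ 0.61097278 -0.03021383  0.02035157]
```

View pics/crop.png

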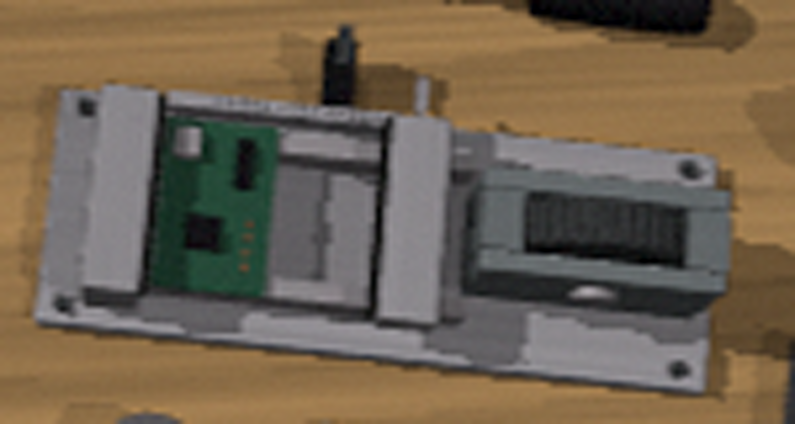

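Crop: screw holes are at (85,107), (690,168), (63,304), (679,370). The wheel's visible centre is about (606,228), the pointer tip about (424,78), and the clip with the fin about (340,65). Next I compute the frame and the tool moves.

```bash
python3 - <<'E'
from h import *
import pickle
c=pickle.load(open('top.pkl','rb'))
P=lambda u,v,z: atz(c,235+u/5.3-.4,165+v/5.3-.4,z)
h=[P(*q,.012) for q in [(85,107),(690,168),(63,304),(679,370)]]
yv=(h[0]-h[1]+h[2]-h[3]); print(np.linalg.norm(h[0]-h[1]),np.linalg.norm(h[2]-h[3]),np.linalg.norm(h[0]-h[2])); yv/=np.linalg.norm(yv); xv=np.array([yv[1],-yv[0],0])
print('yaw',np.degrees(np.arctan2(-yv[0],yv[1])))
mid=np.mean(h,0)
w=P(606,226,.083)
print('mid holes',mid,'wheel',w,'wheel rel mid',(w-mid)@xv,(w-mid)@yv)
o=w+105e-3*yv
for n,u,v in [('ptr',424,78),('clip',340,70),('fin?',345,32)]:
    p=P(u,v,.044); print(n,p,(p-o)@xv,(p-o)@yv)
for y in (-.02,0,.02): 
  for x in (.063,.08):
    p=o+x*xv+y*yv; p[2]=.044; q=proj(c,p); print(x,y,((q-[235,165]+.4)*5.3).round())
s=ctrl.get_state(); Rt=R.from_quat(s['tcp_rot']).as_matrix(); print(Rt.round(3)); 
t=w-.03*yv; t[2]=.13; print('target',t,'tool shift cm',(Rt.T@(t-s['eef_pos'])*100).round(2))
E
```

```text
0.25240397882439614 0.25200580070978906 0.08396410475663645
yaw -8.433339423395257
mid holes [ 0.55422382 -0.0432623   0.012     ] wheel [ 0.54001276 -0.12226909  0.083     ] wheel rel mid -0.0024703633995039535 -0.08023668262999183
ptr [ 0.61222171 -0.06245811  0.044     ] 0.06265636338917611 -0.035245674605953826
clip [ 0.6169956  -0.02866273  0.044     ] 0.06242225116313324 -0.0011155919754669823
fin? [ 0.6329609  -0.03172387  0.044     ] 0.07866386340885213 -0.0018021808563674848
0.063 -0.02 [387.  73.]
0.08 -0.02 [390.  33.]
0.063 0 [337.  68.]
0.08 0 [341.  28.]
0.063 0.02 [288.  63.]
0.08 0.02 [292.  23.]
[[ 0.899  0.437 -0.001]
 [ 0.437 -0.899  0.002]
 [ 0.    -0.002 -1.   ]]
target [ 0.535613   -0.15194471  0.13      ] tool shift cm [ 41.5  -30.34  10.09]
```

The hole rectangle and pointer offset check out (62.7 mm measured against 61 mm). The gap is about 33–34 mm, or roughly 100 mm of rim travel. I'll move above the wheel with the gripper shut and tool x along the holder's +y.

```bash
python3 -m pendant '[{"dx":4,"dy":-3,"twist":-6},{"dx":8.5,"dy":-6.3,"twist":-12},{"dx":13,"dy":-9.6,"twist":-18},{"dx":17.5,"dy":-13,"twist":-25},{"dx":22,"dy":-16.3,"twist":-32},{"dx":26.5,"dy":-19.7,"twist":-39},{"dx":31,"dy":-23,"twist":-45},{"dx":35.5,"dy":-26.3,"dz":1,"twist":-50},{"dx":39.5,"dy":-29.3,"dz":3,"twist":-54},{"dx":42.7,"dy":-31.7,"dz":5,"twist":-55.7}]' 0 20
python3 -m pendant '[{"dx":0},{"dx":0}]'
python3 - <<'E'
from h import *
import pickle
c=cam('wrist'); pickle.dump(c,open('w.pkl','wb')); save(c,'pics/w1.png',None,1.5)
s=ctrl.get_state(); print(R.from_quat(s['tcp_rot']).as_matrix().round(3), s['time'])
E
```

```text
[[ 0.899  0.438 -0.   ]
 [ 0.438 -0.899  0.001]
 [ 0.    -0.001 -1.   ]] 0.2$[0]: bad value
$[0]: bad value
```

View pics/w1.png

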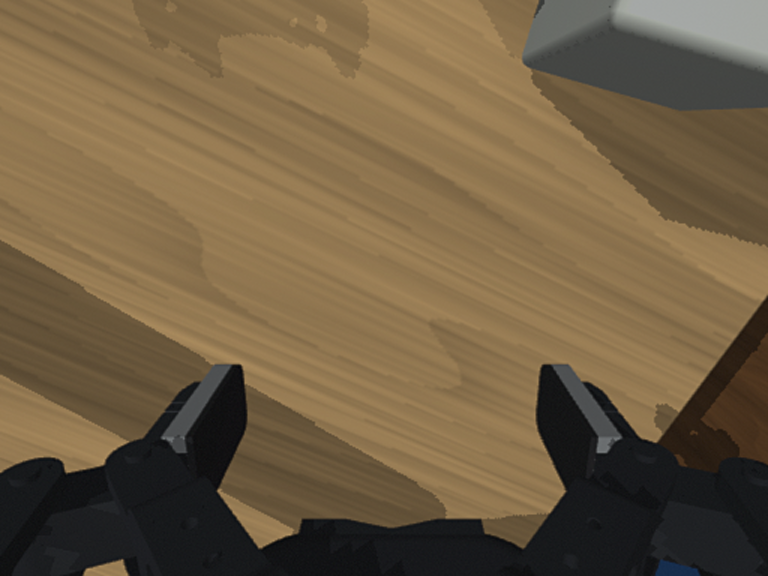

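Refused: each row probably needs all four keys. The wrist picture shows the open fingers and a white box (oscilloscope) at upper right (~(640,60)). I'll check where that box is before moving.

```bash
python3 - <<'E'
from h import *
import pickle
c=pickle.load(open('w.pkl','rb'))
for u,v in [(500,5),(430,10),(360,40)]: print(dep(c,u,v))
print(np.array(c['tool_from_camera']).round(3))
c=pickle.load(open('side.pkl','rb'))
for u,v in [(275,45),(362,45),(272,90),(360,92)]: print(dep(c,u,v))
E
python3 -m pendant '[{"dx":0,"dy":0,"dz":0,"twist":0}]' 0 20
```

```text
[ 0.45799825 -0.67716478  0.16047019]
[ 0.43796741 -0.64230228  0.16165666]
[ 0.43068907 -0.63666258  0.05034809]
[[-0.     0.955  0.297  0.075]
 [ 1.    -0.     0.001 -0.002]
 [ 0.001  0.297 -0.955 -0.143]
 [ 0.     0.     0.     1.   ]]
[ 0.73950572 -0.63646131  0.1632983 ]
[ 0.46203297 -0.71470165  0.16380424]
[ 0.73080551 -0.57621036  0.02933539]
[ 0.44183154 -0.63435962  0.03388256]
time: 0.32
eef_pos: [0.2953, -0.6068, 0.2309]
tcp_rot: [0.974, 0.224, -0.0, -0.0]
contact_force: [0.2, -0.8, -0.3]
opening: 0.818
finger_force: 0.0
```

The scope top is 0.163 m and lies off the path. Moving now.

```bash
python3 -m pendant '[{"dx":4,"dy":-3,"dz":0,"twist":-6},{"dx":8.5,"dy":-6.3,"dz":0,"twist":-12},{"dx":13,"dy":-9.6,"dz":0,"twist":-18},{"dx":17.5,"dy":-13,"dz":0,"twist":-25},{"dx":22,"dy":-16.3,"dz":0,"twist":-32},{"dx":26.5,"dy":-19.7,"dz":0,"twist":-39},{"dx":31,"dy":-23,"dz":0,"twist":-45},{"dx":35.5,"dy":-26.3,"dz":1,"twist":-50},{"dx":39.5,"dy":-29.3,"dz":3,"twist":-54},{"dx":42.7,"dy":-31.7,"dz":5,"twist":-55.7}]'
python3 -m pendant '[{"dx":0,"dy":0,"dz":0,"twist":0},{"dx":0,"dy":0,"dz":0,"twist":0}]'
python3 - <<'E'
from h import *
import pickle
c=cam('wrist'); pickle.dump(c,open('w.pkl','wb')); save(c,'pics/w2.png',None,1.5)
s=ctrl.get_state(); print(R.from_quat(s['tcp_rot']).as_matrix().round(3), s['time'],s['qpos'])
E
```

```text
time: 1.58
eef_pos: [0.5414, -0.1332, 0.1812]
tcp_rot: [0.756, 0.655, 0.0, 0.001]
contact_force: [0.3, 0.3, 0.1]
opening: 0.003
finger_force: 0.0
time: 1.82
eef_pos: [0.5407, -0.1355, 0.1817]
tcp_rot: [0.757, 0.654, -0.0, 0.0]
contact_force: [-0.0, 1.0, -0.2]
opening: -0.001
finger_force: 0.0
[[ 0.146  0.989  0.001]
 [ 0.989 -0.146 -0.001]
 [-0.001  0.001 -1.   ]] 1.875 [-4.28205893e-01  7.45351329e-02  1.91313063e+00 -3.79509350e-04
  1.15260378e+00 -2.81290909e-01]
```

View pics/w2.png

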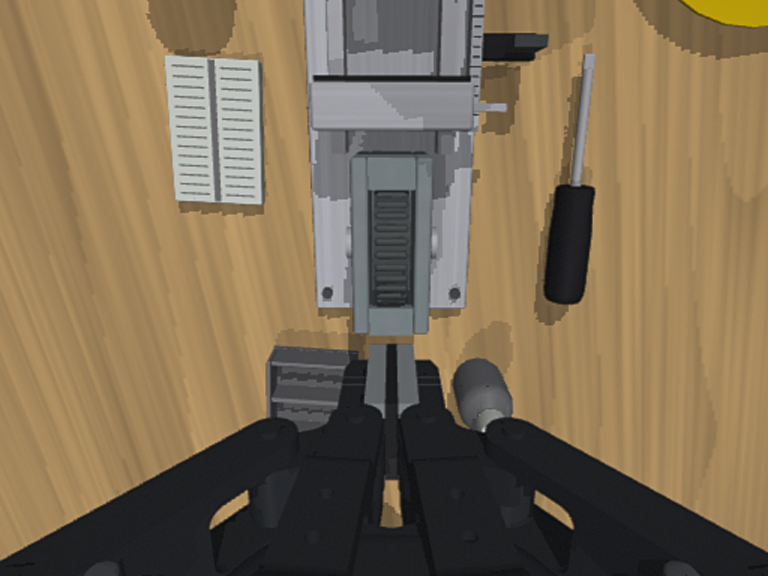

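The tool is centred on the wheel (u≈391–392). Pointer tip is at (505,107) and the clip and fin at (483–548, 33–60). Zooming on the pointer and fin.

```bash
python3 - <<'E'
from h import *
import pickle
c=pickle.load(open('w.pkl','rb')); im=dict(c); im['img']=np.clip(c['img'].astype(float)*1.6+15,0,255).astype(np.uint8); save(im,'pics/w2c.png',(300,10,380,90),7)
for n,u,v,z in [('L axle',352,242,.05),('R axle',435,242,.05),('wheel n',392,191,.07),('wheel s',392,306,.07),('ptr',505,107,.044)]: print(n,atz(c,u/1.5,v/1.5,z).round(4), dep(c,u/1.5,v/1.5).round(4))
E
```

```text
L axle [ 0.5185 -0.1211  0.05  ] [ 0.5208 -0.1166  0.0698]
R axle [ 0.5648 -0.1279  0.05  ] [ 0.5643 -0.1255  0.0595]
wheel n [ 0.5453 -0.0934  0.07  ] [ 0.5452 -0.094   0.0652]
wheel s [ 0.5363 -0.1549  0.07  ] [ 0.5362 -0.1558  0.0678]
ptr [ 0.6107 -0.0616  0.044 ] [ 0.6105 -0.0616  0.045 ]
```

View pics/w2c.png

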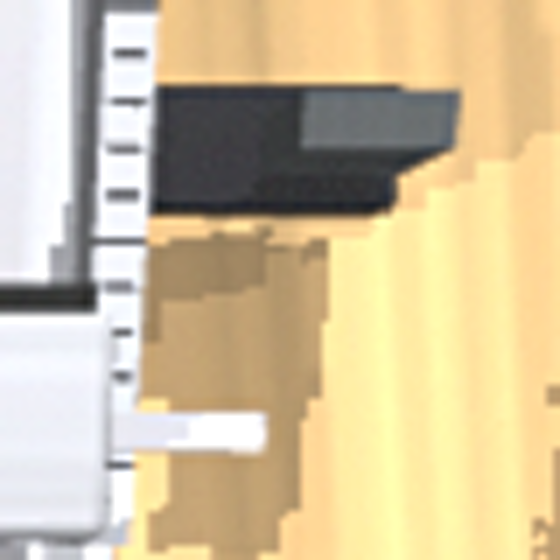

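```bash
python3 - <<'E'
from h import *
import pickle
c=pickle.load(open('w.pkl','rb'))
yv=np.array([.1466,.9892,0])
f=atz(c,300+303/7-.43,10+119/7-.43,.044); p=atz(c,300+264/7-.43,10+432/7-.43,.044); print(f,p,'gap mm',(f-p)@yv*1000,'x diff',(f-p)@[.9892,-.1466,0])
E
python3 -m pendant '[{"dx":0,"dy":0,"dz":4,"twist":0},{"dx":0,"dy":0,"dz":8,"twist":0},{"dx":0,"dy":0,"dz":9.3,"twist":0},{"dx":0,"dy":0,"dz":9.3,"twist":0},{"dx":0,"dy":0,"dz":9.3,"twist":0}]'
```

```text
[ 0.61799804 -0.02968339  0.044     ] [ 0.61122271 -0.06162672  0.044     ] gap mm 32.591611270036246 x diff 0.0020192655666675325
time: 2.5
eef_pos: [0.5419, -0.1361, 0.0904]
tcp_rot: [0.757, 0.654, 0.001, 0.002]
contact_force: [-0.2, -0.2, -0.5]
opening: 0.0
finger_force: 0.0
```

The gap is 32.6 mm with a 2.0 mm x difference, exactly as the geometry says, so about 96 mm of rim travel. Feeling for contact.

```bash
python3 -m pendant '[{"dx":0,"dy":0,"dz":0.3,"twist":0},{"dx":0,"dy":0,"dz":0.5,"twist":0},{"dx":0,"dy":0,"dz":0.5,"twist":0}]'
python3 -m pendant '[{"dx":0,"dy":0,"dz":0.1,"twist":0},{"dx":0.4,"dy":0,"dz":0.1,"twist":0},{"dx":0.8,"dy":0,"dz":0.1,"twist":0}]'
```

```text
time: 2.88
eef_pos: [0.5414, -0.1356, 0.085]
tcp_rot: [0.757, 0.654, 0.0, 0.001]
contact_force: [-1.3, -0.8, 5.2]
opening: 0.001
finger_force: 2.5
time: 3.25
eef_pos: [0.5427, -0.1282, 0.0852]
tcp_rot: [0.757, 0.654, -0.0, 0.001]
contact_force: [-3.4, -1.4, 10.7]
opening: 0.002
finger_force: 5.1
```

Contact at about 10 N. Continue the stroke to about +14 mm, then lift.

```bash
python3 -m pendant '[{"dx":0.4,"dy":0,"dz":0,"twist":0},{"dx":0.8,"dy":0,"dz":0,"twist":0},{"dx":1.2,"dy":0,"dz":0,"twist":0},{"dx":1.6,"dy":0,"dz":0,"twist":0},{"dx":1.6,"dy":0,"dz":0,"twist":0}]'
python3 -m pendant '[{"dx":0,"dy":0,"dz":-1,"twist":0},{"dx":-2,"dy":0,"dz":-1.5,"twist":0},{"dx":-3,"dy":0,"dz":-1.5,"twist":0},{"dx":-3,"dy":0,"dz":-1.5,"twist":0}]'
python3 - <<'E'
from h import *
import pickle
c=cam('wrist'); pickle.dump(c,open('w3.pkl','wb'))
print(proj(c,[ 0.618,-0.02968,.044]),proj(c,[ 0.6112,-0.0616,.044]))
save(c,'pics/w3.png',None,1.5); 
E
```

```text
time: 3.88
eef_pos: [0.5454, -0.1113, 0.0837]
tcp_rot: [0.757, 0.654, 0.001, 0.001]
contact_force: [0.2, 0.9, 5.0]
opening: 0.0
finger_force: 2.9
time: 4.38
eef_pos: [0.5393, -0.1422, 0.097]
tcp_rot: [0.757, 0.653, -0.0, -0.0]
contact_force: [-0.9, -0.2, -0.2]
opening: 0.003
finger_force: 0.0
[382.40592328 -13.17769775] [372.31749865  53.88933582]
```

View pics/w3.png

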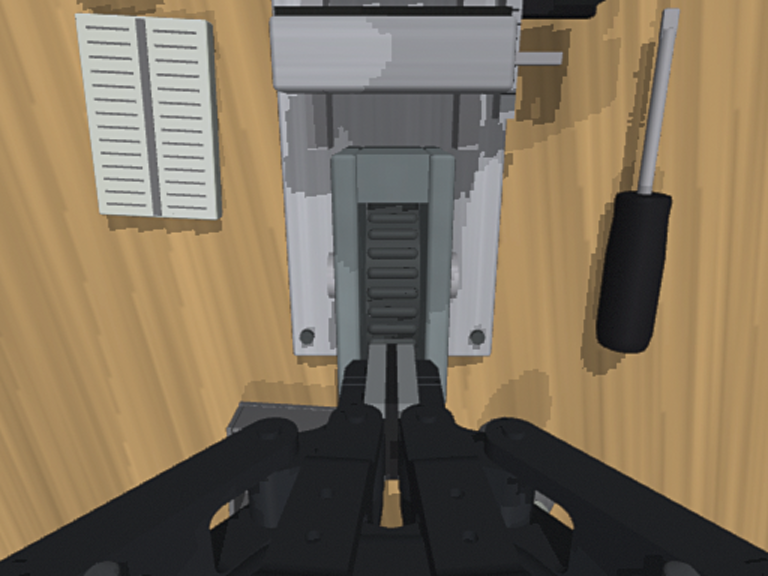

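Pointer tip is now at (562,57), so the jaw advanced about 7.6 mm with the bystanders untouched. Longer stroke now, from −18 to +16 mm.

```bash
cat > m.py <<'E'
from h import *
# pointer outer end: track along known pointer line from the wrist image (white-ish blade between shadow/wood), gap by depth
c=cam('wrist'); s=ctrl.get_state(); xv=np.array([.9892,-.1466,0]); yv=np.array([.1466,.9892,0])
f=np.array([.618,-.02968,.044])
ys=np.arange(-.040,.006,.00025)
D=c['depth']; out=[]
for y in ys:
    v=[]
    for dx in (-.006,-.008,-.010):
        p=f+xv*dx+yv*y; u=proj(c,p)
        if 0<=u[0]<511 and 0<=u[1]<383: v.append(dep(c,*u)[2])
    out.append(np.mean(v) if v else 0)
out=np.array(out); k=ys[(out>.035)&(out<.053)]
print('t',s['time'],'pointer y rel fin mm', (k.min()*1e3,k.max()*1e3,k.mean()*1e3) if len(k) else None, 'visible to',ys[out>0].max()*1e3, 'tcp rel wheel', ((np.array(s['eef_pos'])-[.5412,-.1244,0])@np.c_[xv,yv]*1e3).round(1), s['eef_pos'][2])
E
python3 m.py
python3 -m pendant '[{"dx":0,"dy":0,"dz":1.0,"twist":0},{"dx":0,"dy":0,"dz":1.5,"twist":0},{"dx":0.5,"dy":0,"dz":1.5,"twist":0},{"dx":1.0,"dy":0,"dz":1.5,"twist":0},{"dx":1.5,"dy":0,"dz":1.5,"twist":0},{"dx":2.0,"dy":0,"dz":1.5,"twist":0},{"dx":2.5,"dy":0,"dz":1.5,"twist":0}]'
python3 -m pendant '[{"dx":0.5,"dy":0,"dz":0,"twist":0},{"dx":0.9,"dy":0,"dz":0,"twist":0},{"dx":0.9,"dy":0,"dz":0,"twist":0},{"dx":0.9,"dy":0,"dz":-1.5,"twist":0},{"dx":-1,"dy":0,"dz":-1.5,"twist":0},{"dx":-2.5,"dy":0,"dz":-1.5,"twist":0},{"dx":-2.5,"dy":0,"dz":-1.5,"twist":0}]'
python3 m.py
```

```text
t 4.475 pointer y rel fin mm (np.float64(-26.99999999999999), np.float64(-22.749999999999986), np.float64(-24.874999999999986)) visible to -5.749999999999971 tcp rel wheel [  0.5 -17. ] 0.09680489375192543
time: 5.35
eef_pos: [0.5438, -0.1169, 0.0849]
tcp_rot: [0.756, 0.654, -0.001, 0.001]
contact_force: [-5.4, -0.1, 13.4]
opening: -0.002
finger_force: 6.9
time: 6.22
eef_pos: [0.5392, -0.1426, 0.0968]
tcp_rot: [0.758, 0.653, -0.0, -0.0]
contact_force: [-0.1, -0.0, -0.2]
opening: 0.001
finger_force: 0.0
t 6.275 pointer y rel fin mm (np.float64(-15.249999999999979), np.float64(-10.749999999999975), np.float64(-12.999999999999979)) visible to -6.749999999999972 tcp rel wheel [  0.6 -17.6] 0.09675342177208411
```

The tracker works (blade width reads 4.25 mm, 13 mm left). I'll repeat the same stroke, about 11.9 mm, then rise to check.

```bash

python3 -m pendant '[{"dx":0,"dy":0,"dz":1.0,"twist":0},{"dx":0,"dy":0,"dz":1.5,"twist":0},{"dx":0.5,"dy":0,"dz":1.5,"twist":0},{"dx":1.0,"dy":0,"dz":1.5,"twist":0},{"dx":1.5,"dy":0,"dz":1.5,"twist":0},{"dx":2.0,"dy":0,"dz":1.5,"twist":0},{"dx":2.5,"dy":0,"dz":1.5,"twist":0}]'
python3 -m pendant '[{"dx":0.5,"dy":0,"dz":0,"twist":0},{"dx":0.9,"dy":0,"dz":0,"twist":0},{"dx":0.9,"dy":0,"dz":0,"twist":0},{"dx":0.9,"dy":0,"dz":-1.5,"twist":0},{"dx":-1,"dy":0,"dz":-5.5,"twist":0},{"dx":-1.5,"dy":0,"dz":-9.5,"twist":0},{"dx":-1.5,"dy":0,"dz":-9.5,"twist":0},{"dx":-1.5,"dy":0,"dz":-9.5,"twist":0}]'
python3 m.py; python3 - <<'E'
from h import *
import pickle
c=cam('wrist'); pickle.dump(c,open('w4.pkl','wb')); q=proj(c,[.615,-.032,.044]).astype(int); b=(q[0]-40,max(q[1]-40,0)); print(b)
c['img']=np.clip(c['img'].astype(float)*1.6+15,0,255).astype(np.uint8); save(c,'pics/w4.png',(*b,b[0]+80,b[1]+80),7)
E
```

```text
time: 7.15
eef_pos: [0.5438, -0.1169, 0.085]
tcp_rot: [0.756, 0.654, -0.001, 0.001]
contact_force: [-6.4, -0.9, 14.1]
opening: -0.001
finger_force: 7.0
time: 8.15
eef_pos: [0.5407, -0.1307, 0.1767]
tcp_rot: [0.757, 0.654, -0.0, -0.001]
contact_force: [-0.0, 0.2, -0.2]
opening: 0.002
finger_force: 0.0
t 8.2 pointer y rel fin mm (np.float64(-3.4999999999999685), np.float64(1.2500000000000357), np.float64(-1.1249999999999662)) visible to 5.75000000000004 tcp rel wheel [ 0.  -6.2] 0.1758517184684671
(np.int64(302), 0)
```

View pics/w4.png

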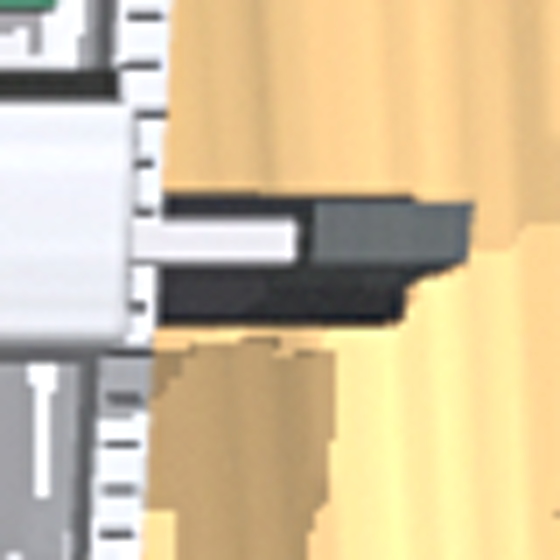

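The crop shows the fin spanning rows 203–264 (mid 233) and the pointer 217–262 (mid 240). That puts the pointer about 0.6–1.1 mm short of the fin's middle, well inside 3 mm. The arm is 9 cm clear and reads no contact force, so I'm handing in.

```bash
python3 -c "
from plant import ctrl
print(ctrl.sign_off())"
```

```text
the job is handed in; nothing more can be done
None
```

The job is handed in: three strokes closed the jaw until the pointer stood about 1 mm short of the gauge mark's middle (limit 3 mm), with the arm about 9 cm clear of the wheel; the sign-off returned no verdict.

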